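Tension the tie-rod nuts of a glass column

ROBOT

A 6-joint arm with a two-finger parallel gripper is mounted at the origin on a cart in front of the work surface, level with it; the furniture and walls round the work are solid. World frame = base frame: x ahead of the robot, y to its left, z up, the work surface at z = 0. Lengths are in m, angles in degrees, forces in N, time in s.
With the tool pointing down it reaches from about 0.3 to 0.75 m from the base axis. Payload 8.5 kg.
Tool frame: the origin (TCP) lies at the very end of the fingers, on their centre line; the grasp point (between the pads) lies 19 mm behind it; z points along the fingers, y is the line along which they close (so a half turn about z gives the same grasp; the last joint's range is limited). The gripper opens to 85 mm and grips with 20 to 120 N. Pads are 22 mm wide; open, the fingers measure 114 mm over their backs; the gripper's body (76 mm by 85 mm) begins 54 mm behind the grasp point. The pads swing forward as they close: fully open they stand 13 mm farther back than shut.
Start: joints at [-81.549, 21.807, 74.336, -0, 83.858, -12.336], TCP at [0.195, -0.514, 0.231] pointing down, gripper open.
Joint ranges: [-178.18, 178.18], [-50.72, 133.34], [12.68, 142.11], [-81.47, 261.47], [9.98, 163.14], [-165.26, 165.26]. Speed limits (degrees/s): [136.94, 136.94, 180, 180, 180, 180].

INTERFACE

Orientations are given as a 3x3 rotation matrix whose columns are the frame's x, y, z axes.
In Python, from rig import env gives the robot as it stands.
- The arm moves only by the tool move_arm, never from a script. Its argument "plan" is a list of rows, each a list of 7 numbers: the turn, a rotation vector about the tool's x, y, z in degrees, then the shift along the tool's x, y, z in cm, then the gripper command: -1 is shut, 1 is fully open, values between are in proportion. In form: [[ax, ay, az, tx, ty, tz, jaw], ...]. A call has 1 to 5 rows; each row is the pose to reach, as a shift and turn from the pose commanded when the call began, along the tool's axes at that moment; what a row does not reach only later rows make up. A row lasts 1/10 s, in which the tool goes at most 50 mm and 8.59 degrees, less where a joint would pass 70% of its speed; a pose out of reach is approached as far as the arm can. A call with a gripper value outside its range is refused whole. The fingers move at their own pace and stop on an object; "squeeze" is the grip in N (left out, the last holds). Time passes only in rows, so rows that repeat a pose let the fingers close. It gives the time, the measured TCP pose, the force, the opening and the grip force at its end, in the units of the state.
- env.observe(): the state, without advancing time (a new reading comes with each control period).
- env.get_image(name): name is "side" or "top"; returns a dict with "color" (420x560x3 uint8, red, green, blue), "fov_y" (degrees; the focal length in pixels is half the picture's height over the tangent of half this angle, whatever the lens; pixels are square), "cx", "cy" (the principal point, pixels), "distortion" ([k1, k2, p1, p2, k3] as OpenCV has them; the pictures are not rectified), "R" (3x3) and "t" (3): a world point X has camera coordinates R X + t. Camera axes: x right, y down, z forward; pixel columns grow to the right and rows downward; lengths in m; the calibration is good to about 2 mm. A picture is of the moment at which its call begins. There is no depth.
- env.close_job(): hands the job in; it is judged then, once.
Trained networks look in a picture, given as the dict that the camera call returned (one of the last four; its "shot" number tells which), for a name from the list of things; names that differ only in an ending like _2 or _b are one class to them, and where a whole thing is asked for, a point or a joint stands for the part that bears it (a point fixed in the world has none). Each returns a list of dicts, best first, with "conf" (0 to 1); they miss things now and then, are a little off and sometimes report something else, mostly with a low value. They report only what shows in the picture. A call takes as long as a camera call.
- env.outline_of(target, picture): "mask" (420x560 bool, what is visible of it) and "bbox" ([centre column, centre row, width, height] in pixels, round what is visible of it).
- env.tip_of(target, picture): "pixel" ([column, row] in pixels: a listed point, or the origin of a listed thing).
The state is a dict: "time_s": time; "q": joint angles; "qvel": joint speeds; "joint_efforts": joint torques, N m; "position": TCP position; "tool_rot": TCP orientation; "ft_force": force on the tool from outside, world axes, zero at the start; "wrist_torque": the same for the moment, N m; "grip_width": finger opening in m; "gripper_force": force on a finger pad.
Only numpy, scipy, OpenCV 4.12 (cv2) and the standard library are available. Lean on these libraries where they do the work, as an engineer would, in place of code of your own. Each camera call takes 0.05 s, during which the arm holds its last target. There are 200 camera calls.

TASK

Tighten the three pointer nuts on top of the glass column by one quarter turn clockwise each, one after the other, going clockwise round the rim from the hose spout; each pointer starts out pointing outward and must come to rest, when you have let go of it, pointing along the rim at the tick beside it. The long tie rods twist and spring back when released, so feel how far the rod winds up and turn past the tick by just that much, no more than about 50 degrees beyond it. Grip the nuts gently, with no more than about 40 N, do not lean on the column, and leave the things around it where they are.

Things in the scene. Friction and masses are not known exactly. Their poses are not given: they have to be found in the camera images.
- column: glass column fixed to the bench: steel foot 116 mm across, clear tube 62 mm across, round steel top flange 128 mm across, its upper face 250 mm above the bench. Origin on the column's axis at the bench, z up. Three nuts stand on the flange, 48 mm from the axis, 120 degrees apart. A cap 8 mm high and 28 mm across sits in the flange's middle
- spout (a point): open end of the hose spout that stands out of the flange's edge toward the column's -x; 92 mm from the column's axis, 6 mm below the flange's upper face. Seen from above and going clockwise from it come nut 1 (at 60 degrees), nut 2 (180 degrees) and nut 3 (300 degrees)
- seat1: fixed washer, 30 mm across, under the first nut. Origin on the nut's turning axis, level with the flange's upper face; z up, x straight outward from the column's axis, -y along the rim in the clockwise sense. A short tick is marked beside it on its -y side
- nut1: first nut, aluminium, turns about its z (up; origin as its washer's; clockwise from above tightens). Hub 26 mm across up to 11 mm above the flange; on it an upright flat fin to be gripped, 7 mm thick, 28 mm long along the nut's x, centred on the axis, 10 to 36 mm above the flange. A nose 5 mm thick, 10 to 24 mm above the flange, runs on to 28 mm along +x
- tip1 (a point): end of the first nut's nose, 28 mm from its axis, 17 mm above the flange; points outward within 0.2 rad at the start. The nut sits on a long tie rod with a stiff thread (slips at 0.1 to 0.3 N m, very different from rod to rod): the rod twists at 0.4 N m/rad until the thread follows; let go, the nut springs back by that twist to where the thread has really turned
- seat2: fixed washer, 30 mm across, under the second nut. Origin on the nut's turning axis, level with the flange's upper face; z up, x straight outward from the column's axis, -y along the rim in the clockwise sense. A short tick is marked beside it on its -y side
- nut2: second nut, aluminium, turns about its z (up; origin as its washer's; clockwise from above tightens). Hub 26 mm across up to 11 mm above the flange; on it an upright flat fin to be gripped, 7 mm thick, 28 mm long along the nut's x, centred on the axis, 10 to 36 mm above the flange. A nose 5 mm thick, 10 to 24 mm above the flange, runs on to 28 mm along +x
- tip2 (a point): end of the second nut's nose, 28 mm from its axis, 17 mm above the flange; points outward within 0.2 rad at the start. The nut sits on a long tie rod with a stiff thread (slips at 0.1 to 0.3 N m, very different from rod to rod): the rod twists at 0.4 N m/rad until the thread follows; let go, the nut springs back by that twist to where the thread has really turned
- seat3: fixed washer, 30 mm across, under the third nut. Origin on the nut's turning axis, level with the flange's upper face; z up, x straight outward from the column's axis, -y along the rim in the clockwise sense. A short tick is marked beside it on its -y side
- nut3: third nut, aluminium, turns about its z (up; origin as its washer's; clockwise from above tightens). Hub 26 mm across up to 11 mm above the flange; on it an upright flat fin to be gripped, 7 mm thick, 28 mm long along the nut's x, centred on the axis, 10 to 36 mm above the flange. A nose 5 mm thick, 10 to 24 mm above the flange, runs on to 28 mm along +x
- tip3 (a point): end of the third nut's nose, 28 mm from its axis, 17 mm above the flange; points outward within 0.2 rad at the start. The nut sits on a long tie rod with a stiff thread (slips at 0.1 to 0.3 N m, very different from rod to rod): the rod twists at 0.4 N m/rad until the thread follows; let go, the nut springs back by that twist to where the thread has really turned
- grease_tin: bystander: round tin, 57 mm across, 41 mm high; origin under its centre
- weighing_bottle: bystander: small glass jar with lid, 48 mm across, 47 mm high; origin under its centre
- petri: bystander: flat round dish, 89 mm across, 16 mm high; origin under its centre

How it is judged (in metres and radians):
On the way, in this order (a step that is already met when the one before it is completed fails the run):
1. nut 1, let go, rests with its pointer along the rim at its tick (y of tip1 in the frame of seat1 below -0.015 m and x of tip1 in the frame of seat1 between -0.0053 and 0.0053 m and contact force between the fingers and nut1 below 0.2 N), for 0.25 s.
2. nut 2, let go, rests with its pointer along the rim at its tick (y of tip2 in the frame of seat2 below -0.015 m and x of tip2 in the frame of seat2 between -0.0053 and 0.0053 m and contact force between the fingers and nut2 below 0.2 N), for 0.25 s.
3. nut 3, let go, rests with its pointer along the rim at its tick (y of tip3 in the frame of seat3 below -0.015 m and x of tip3 in the frame of seat3 between -0.0053 and 0.0053 m and contact force between the fingers and nut3 below 0.2 N), for 0.25 s.
At the end, for the whole second after the job is handed in: all three nuts released and at rest, each pointer a quarter turn clockwise from outward, along the rim at its tick, with its end within 5.3 mm (about 11 degrees) to either side (all of step 1 and all of step 2 and all of step 3 and angular speed of each of nut1, nut2, nut3 below 0.1 rad/s); the robot touches nothing.
It fails at once if a nut is twisted more than about 55 degrees past its tick (x of tip1 in the frame of seat1 below -0.023 m or x of tip2 in the frame of seat2 below -0.023 m or x of tip3 in the frame of seat3 below -0.023 m).
It fails at once if the robot squeezes a nut or leans on the column with more than 110 N in all (both finger pads added) (contact force between any of the arm, the fingers and column above 110 N).
It fails at once if a bystander is moved by more than 15 mm (distance of any of grease_tin, weighing_bottle, petri from where it was at the start of the episode above 0.015 m).
It also fails if it takes over 72 s, if anything falls off the work surface, if the arm or the gripper's body presses on something with over 40 N, if the wrist force passes 120 N, or if a joint passes its speed limit or range.

## Working session

There is one attempt and no reset: what is moved stays moved. The work goes in short steps, Python scripts to look and compute and a tool call to move; the robot and the scene stay as the last step left them, time stands still between calls to the robot, and variables do not carry over. Pictures are saved under pics/ and viewed, at most 10 in all, crops included, and the job is handed in when it is done.

Besides the shell and the picture viewer there is one more tool, called after "Call:" as a command line: name --pt "numbers of a row" for each row, then --argument value for the rest. move_arm: Moves the arm, as the interface text tells. Its arguments: {"type":"object","properties":{"plan":{"type":"array"},"squeeze":{"type":"number"}},"required":["plan"]}

```bash
mkdir -p pics; ls; cat > h.py <<'E'
import numpy as np, cv2
from rig import env
def K(p):
    f=210/np.tan(np.radians(p["fov_y"])/2); return np.array([[f,0,p["cx"]],[0,f,p["cy"]],[0,0,1.]])
def ray(p,px):
    u=cv2.undistortPoints(np.array([[px]],float),K(p),np.array(p["distortion"],float))[0,0]
    R=np.array(p["R"]);t=np.array(p["t"]); return -R.T@t, R.T@np.array([u[0],u[1],1])
def onz(p,px,z):
    c,d=ray(p,px); return c+d*(z-c[2])/d[2]
def proj(p,X):
    return cv2.projectPoints(np.array(X,float).reshape(-1,3),cv2.Rodrigues(np.array(p["R"]))[0],np.array(p["t"],float),K(p),np.array(p["distortion"],float))[0][:,0]
def save(p,n): cv2.imwrite("pics/"+n,p["color"][:,:,::-1])
E
python3 - <<'E'
from h import *
np.set_printoptions(precision=4,suppress=True)
for n in ("top","side"):
    p=env.get_image(n); save(p,n+"0.png"); print(n,p["fov_y"],-np.array(p["R"]).T@p["t"])
    for t,z in [("column",0),("spout",.244),("seat1",.25),("seat2",.25),("seat3",.25),("nut1",.25),("tip1",.267),("tip2",.267),("tip3",.267),("grease_tin",0),("weighing_bottle",0),("petri",0)]:
        for r in env.tip_of(t,p)[:3]: print(t,round(r["conf"],2),np.array(r["pixel"]),onz(p,r["pixel"],z))
print(env.observe())
E
```

```text
pics
top 52.78394640528106 [0.4264 0.1398 1.1369]
column 0.6 [218.8 233.6] [0.5645 0.3034 0.    ]
column 0.38 [224.1 250.9] [0.5175 0.2884 0.    ]
column 0.35 [220.7 240.9] [0.5446 0.298  0.    ]
spout 0.84 [186.6 263.5] [0.4717 0.3357 0.244 ]
seat1 0.76 [214.8 200.5] [0.6056 0.2772 0.25  ]
seat1 0.74 [185.2 225.7] [0.5515 0.3396 0.25  ]
seat1 0.7 [217.3 237.3] [0.5263 0.2705 0.25  ]
seat2 0.76 [214.8 200.5] [0.6056 0.2772 0.25  ]
seat2 0.74 [185.2 225.7] [0.5515 0.3396 0.25  ]
seat2 0.7 [217.3 237.3] [0.5263 0.2705 0.25  ]
seat3 0.76 [214.8 200.5] [0.6056 0.2772 0.25  ]
seat3 0.74 [185.2 225.7] [0.5515 0.3396 0.25  ]
seat3 0.7 [217.3 237.3] [0.5263 0.2705 0.25  ]
nut1 0.7 [213.4 203.1] [0.5999 0.2801 0.25  ]
nut1 0.55 [183.9 223. ] [0.5573 0.3426 0.25  ]
nut1 0.39 [189.7 264.2] [0.47   0.3278 0.25  ]
tip1 0.71 [226.1 192.8] [0.6185 0.251  0.267 ]
tip1 0.62 [223.1 250.7] [0.4965 0.2556 0.267 ]
tip1 0.47 [166.7 221.7] [0.5578 0.3752 0.267 ]
tip2 0.71 [226.1 192.8] [0.6185 0.251  0.267 ]
tip2 0.62 [223.1 250.7] [0.4965 0.2556 0.267 ]
tip2 0.47 [166.7 221.7] [0.5578 0.3752 0.267 ]
tip3 
[... 1221 characters left out ...]
0.6134 0.266  0.267 ]
tip3 0.56 [368.5 274.7] [0.5479 0.3688 0.267 ]
weighing_bottle 0.98 [246.8 335.9] [0.7089 0.2395 0.    ]
{'time_s': 1.3, 'q': array([-81.5493,  21.8045,  74.3349,  -0.0011,  83.857 , -12.3375]), 'qvel': array([-0.0851, -0.0326, -0.0789, -0.0275, -0.0146,  0.0973]), 'joint_efforts': array([ -0.0015, -44.8332, -23.1463,  -0.0003,   0.0006,   0.    ]), 'position': array([ 0.1952, -0.5142,  0.2313]), 'tool_rot': array([[ 0.9349,  0.3549, -0.    ],
       [ 0.3549, -0.9349, -0.0001],
       [-0.    ,  0.0001, -1.    ]]), 'ft_force': array([-0.7922,  0.4066, -0.0839]), 'wrist_torque': array([-0.0398,  0.0057, -0.025 ]), 'gripper_force': 0.0, 'grip_width': 0.08548587759771932}
```

View images.

```bash
cat >> h.py <<'E'
def model(v):
    x,y,a=v; c=np.array([x,y]); u=lambda g:np.array([np.cos(g),np.sin(g)])
    P={"spout":[*(c+.092*u(a+np.pi)),.244]}
    for i,g in enumerate((60,180,300)):
        P["seat%d"%(i+1)]=[*(c+.048*u(a+np.pi-np.radians(g))),.25]
    return P
E
python3 - <<'E'
from h import *
from scipy.optimize import least_squares
np.set_printoptions(precision=4,suppress=True)
pics=[env.get_image(n) for n in ("top","side")]
v0=np.array([.557,.297,np.radians(-27)]); obs=[]
for k,p in enumerate(pics):
    for t in ("spout","seat1"):
        for r in env.tip_of(t,p):
            if r["conf"]<.5: continue
            M=model(v0); n=min([n for n in M if n[:4]==t[:4]],key=lambda n:np.linalg.norm(proj(p,M[n])[0]-r["pixel"]))
            obs.append((k,n,np.array(r["pixel"])))
f=lambda v:np.concatenate([proj(pics[k],model(v)[n])[0]-px for k,n,px in obs])
s=least_squares(f,v0,loss="soft_l1"); v=s.x; print(v[:2],np.degrees(v[2]))
for o,r in zip(obs,f(v).reshape(-1,2)): print(o[0],o[1],r)
print(model(v)); np.save("v.npy",v)
th=np.linspace(0,2*np.pi,60)
out=[]
for p,(c0,r0) in zip(pics,((150,160),(270,190))):
    S=5; im=cv2.resize(p["color"][r0:r0+110,c0:c0+150][:,:,::-1],None,fx=S,fy=S,interpolation=cv2.INTER_CUBIC)
    cv2.imwrite("pics/raw%d.png"%len(out),im)
    ring=np.c_[v[0]+.064*np.cos(th),v[1]+.064*np.sin(th),0*th+.25]
    for q in proj(p,ring): cv2.circle(im,tuple(int(z) for z in (q+.5-[c0,r0])*S),1,(0,255,0),-1)
    for n,X in model(v).items():
        q=proj(p,X)[0]; cv2.circle(im,tuple(int(z) for z in (q+.5-[c0,r0])*S),3,(0,0,255),-1)
    out.append(im); cv2.imwrite("pics/ov%d.png"%len(out),im)
E
```

```text
[0.5535 0.2982] -27.123127655514143
0 spout [-0.5483 -0.4568]
0 seat2 [-0.8385  2.7719]
0 seat3 [-1.7403  5.0679]
0 seat1 [0.2707 1.0945]
1 spout [-0.2723 -2.2529]
1 seat1 [ 2.0685 -1.8632]
1 seat3 [-2.4433  3.1126]
1 seat2 [-1.642  -0.7952]
1 seat1 [-40.6315  11.8368]
{'spout': [np.float64(0.4716641841443222), np.float64(0.3401005352493859), 0.244], 'seat1': [np.float64(0.5511377279556825), np.float64(0.3460968536251724), 0.25], 'seat2': [np.float64(0.5962682231006341), np.float64(0.2762739461522556), 0.25], 'seat3': [np.float64(0.513234563890522), np.float64(0.27210124460781565), 0.25]}
```

View pics/top0.png

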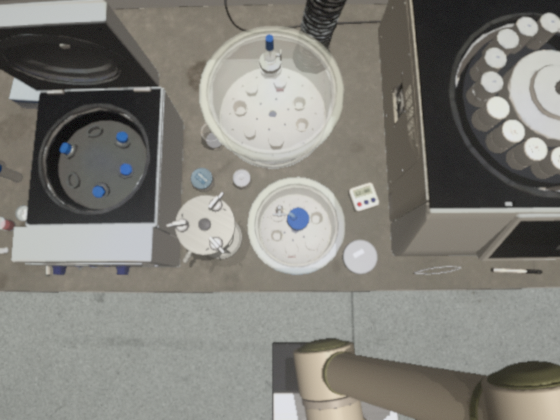

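View pics/ov1.png

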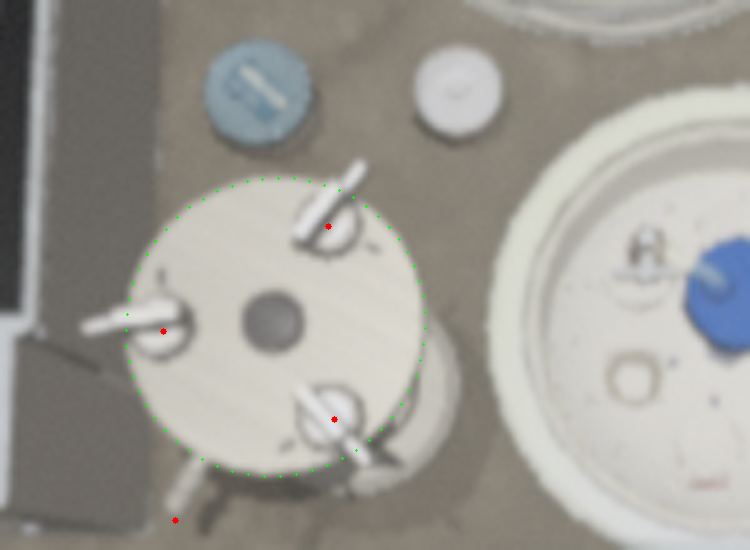

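View pics/ov2.png

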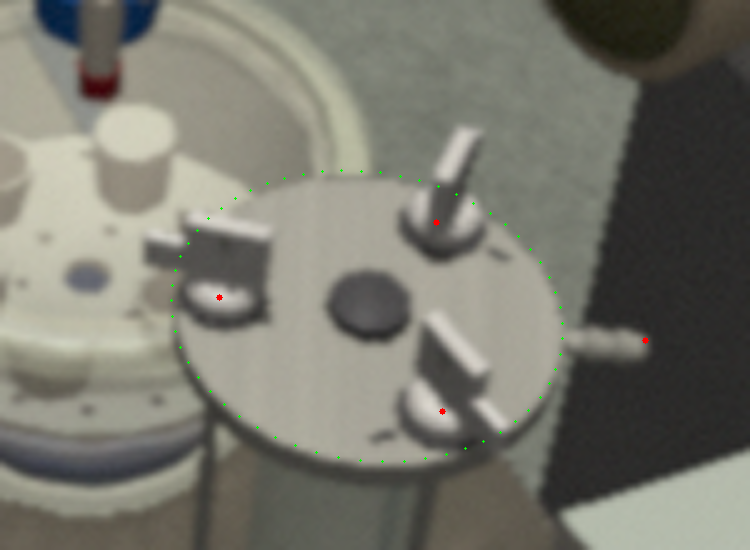

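```bash
cat >> h.py <<'E'
T=np.linspace(0,2*np.pi,24,endpoint=False)
def box(x0,x1,t,z0,z1): return np.array([[x,y,z] for x in(x0,x1) for y in(-t/2,t/2) for z in(z0,z1)])
PARTS=[np.vstack([np.c_[.013*np.cos(T),.013*np.sin(T),0*T+z] for z in(0,.011)]),box(-.014,.014,.007,.01,.036),box(.014,.028,.005,.01,.024)]
def render(p,s,yaw,S=4,roi=None):
    c,sn=np.cos(yaw),np.sin(yaw); R=np.array([[c,-sn,0],[sn,c,0],[0,0,1]])
    m=np.zeros((420*S,560*S),np.uint8)
    for P in PARTS: cv2.fillConvexPoly(m,cv2.convexHull(((proj(p,P@R.T+s)+.5)*S).astype(np.int32)),1)
    return m
OUT=lambda i:np.load("v.npy")[2]+np.pi-np.radians(120*i-60)
def tip_angle(i,views=("top","side")):
    """yaw (deg) of nut i relative to outward, per view, by mask overlap"""
    s=np.array(model(np.load("v.npy"))["seat%d"%i]); res=[]
    for n in views:
        p=env.get_image(n); best=None
        px=proj(p,s+[0,0,.015])[0]
        c=[r for r in env.outline_of("nut%d"%i,p) if np.linalg.norm(np.array(r["bbox"][:2])-px)<14]
        if not c: res.append((n,None)); continue
        M=cv2.resize(c[0]["mask"].astype(np.uint8),None,fx=4,fy=4,interpolation=cv2.INTER_NEAREST)
        y0,x0=int(px[1]*4-140),int(px[0]*4-140); W=np.s_[y0:y0+280,x0:x0+280]; M=M[W].astype(np.float32)
        sc=[]
        for d in range(-180,180,3):
            m=render(p,s,OUT(i)+np.radians(d))[W].astype(np.float32)
            k=cv2.matchTemplate(cv2.copyMakeBorder(M,12,12,12,12,cv2.BORDER_CONSTANT),m,cv2.TM_CCORR).max() # free shift of 3 px
            sc.append((k/(M.sum()+m.sum()-k),d))
        b=sorted(sc)[::-1][:4]; res.append((n,round(c[0]["conf"],2),[(d,round(float(k),2)) for k,d in b]))
    return res
def goto(xyz,yaw):
    """rows numbers from the measured pose: total turn about tool z (ccw world yaw wanted, deg) and shift cm"""
    o=env.observe(); R=np.array(o["tool_rot"]); y=np.degrees(np.arctan2(R[1,0],R[0,0]))
    print("pos",np.round(o["position"],4),"yaw",round(y,1),"q",np.round(o["q"],0),"| az",round(-((yaw-y+180)%360-180),1),"shift cm",np.round(R.T@(np.array(xyz)-o["position"])*100,2))
    return o
E
python3 - <<'E'
from h import *
for i in(1,2,3): print(i,round(np.degrees(OUT(i)),1),tip_angle(i))
goto([.551,.346,.42],275)
p=env.get_image("side"); save(p,"side1.png")
E
```

```text
1 92.9 [('top', 0.64, [(-3, 0.74), (3, 0.74), (0, 0.74), (6, 0.73)]), ('side', 0.86, [(0, 0.87), (-3, 0.85), (3, 0.85), (6, 0.83)])]
2 -27.1 [('top', 0.68, [(-9, 0.82), (-12, 0.81), (-6, 0.81), (-3, 0.81)]), ('side', 0.89, [(-15, 0.87), (-12, 0.87), (-18, 0.87), (-9, 0.87)])]
3 -147.1 [('top', None), ('side', 0.55, [(12, 0.82), (15, 0.81), (9, 0.81), (-168, 0.8)])]
pos [ 0.1952 -0.5142  0.2313] yaw 20.8 q [-82.  22.  74.  -0.  84. -12.] | az 105.8 shift cm [ 63.79 -67.79 -18.87]
```

View pics/side0.png

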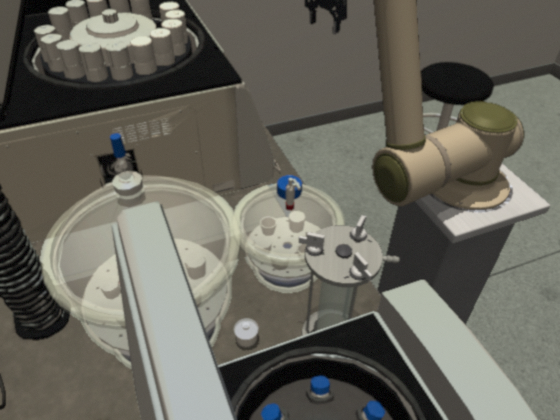

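Call:
move_arm --pt "0 0 -8.5 0 0 -4.8 -0.3" --pt "0 0 -17 0 0 -9.6 -0.3" --pt "0 0 -25.5 0 0 -14.4 -0.3" --pt "0 0 -34 0 0 -19 -0.3" --pt "0 0 -42 3 -3 -19 -0.3" --squeeze 40

```text
time_s: 2.75
position: [0.2118, -0.4794, 0.4274]
tool_rot: [[0.455, 0.89, 0.002], [0.89, -0.455, -0.014], [-0.011, 0.008, -1.0]]
ft_force: [0.9, 0.5, -0.1]
grip_width: 0.0295
gripper_force: 0.0
```

```bash
python3 -c "
from h import *
goto([.551,.346,.42],274)"
```

```text
pos [ 0.2118 -0.4794  0.4274] yaw 62.9 q [-79.  15.  52.  -0. 111. -52.] | az 148.9 shift cm [88.94 -7.36 -0.34]
```

Call:
move_arm --pt "0 0 -8.5 4.6 -0.4 0 -0.3" --pt "0 0 -17 9.2 -0.8 0 -0.3" --pt "0 0 -25.5 13.8 -1.2 0 -0.3" --pt "0 0 -34 18.4 -1.6 0 -0.3" --pt "0 0 -42 23 -2 0 -0.3"

```text
time_s: 3.25
position: [0.3002, -0.2599, 0.4214]
tool_rot: [[-0.261, 0.965, 0.0], [0.965, 0.261, -0.0], [-0.0, 0.0, -1.0]]
ft_force: [0.0, 0.0, -0.2]
grip_width: 0.0298
gripper_force: 0.0
```

```bash
python3 -c "
from h import *
goto([.551,.346,.42],274)"
```

```text
pos [ 0.3002 -0.2599  0.4214] yaw 105.1 q [-58.   1.  70.   0. 108. -73.] | az -168.9 shift cm [51.97 40.    0.13]
```

Call:
move_arm --pt "0 0 -8.5 3.7 2.8 0 -0.3" --pt "0 0 -17 7.4 5.7 0 -0.3" --pt "0 0 -25.5 11.1 8.5 0 -0.3" --pt "0 0 -34 14.8 11.4 0 -0.3" --pt "0 0 -42 18.5 14.2 0 -0.3"

```text
time_s: 3.75
position: [0.3903, -0.0447, 0.4216]
tool_rot: [[-0.84, 0.543, 0.001], [0.543, 0.84, -0.0], [-0.001, 0.0, -1.0]]
ft_force: [1.3, -1.1, -0.9]
grip_width: 0.0301
gripper_force: 0.0
```

```bash
python3 -c "
from h import *
goto([.551,.346,.42],274)"
```

```text
pos [ 0.3903 -0.0447  0.4216] yaw 147.1 q [-24.   1.  71.  -0. 108. -81.] | az -126.9 shift cm [ 7.71 41.54  0.15]
```

Call:
move_arm --pt "0 0 -8.5 0.8 4.6 0 -0.3" --pt "0 0 -17 1.7 9.2 0 -0.3" --pt "0 0 -25.5 2.5 13.8 0 -0.3" --pt "0 0 -34 3.4 18.4 0 -0.3" --pt "0 0 -42 4.3 23 0 -0.3"

```text
time_s: 4.25
position: [0.4803, 0.1714, 0.4214]
tool_rot: [[-0.987, -0.159, 0.0], [-0.159, 0.987, -0.0], [-0.0, -0.0, -1.0]]
ft_force: [0.5, -0.8, -0.1]
grip_width: 0.0297
gripper_force: 0.0
```

```bash
python3 -c "
from h import *
goto([.551,.346,.42],274)"
```

```text
pos [0.4803 0.1714 0.4214] yaw -170.8 q [  6.  14.  55.  -0. 111. -93.] | az -84.8 shift cm [-9.76 16.11  0.14]
```

Call:
move_arm --pt "0 0 -8.5 -2 3.2 0 -0.3" --pt "0 0 -17 -4 6.4 0 -0.3" --pt "0 0 -25.5 -6 9.6 0 -0.3" --pt "0 0 -34 -8 12.8 0 -0.3" --pt "0 0 -42 -9.8 16.1 0 -0.3"

```text
time_s: 4.75
position: [0.5527, 0.3448, 0.4211]
tool_rot: [[-0.628, -0.778, -0.0], [-0.778, 0.628, -0.0], [0.0, -0.0, -1.0]]
ft_force: [-0.3, -0.0, 0.2]
grip_width: 0.0295
gripper_force: 0.0
```

```bash
python3 -c "
from h import *
goto([.551,.346,.30],274)"
```

```text
pos [0.5527 0.3448 0.4211] yaw -128.9 q [  22.   32.   26.   -0.  121. -120.] | az -42.9 shift cm [1.000e-02 2.100e-01 1.211e+01]
```

Call:
move_arm --pt "0 0 -8.5 0 0.2 2 -0.3" --pt "0 0 -17 0 0.2 4 -0.3" --pt "0 0 -25.5 0 0.2 7 -0.3" --pt "0 0 -34 0 0.2 9.5 -0.3" --pt "0 0 -42 0 0.2 12 -0.3"

```text
time_s: 5.25
position: [0.5506, 0.3446, 0.3001]
tool_rot: [[0.055, -0.999, -0.0], [-0.999, -0.055, -0.0], [0.0, 0.0, -1.0]]
ft_force: [-0.1, -0.3, 0.4]
grip_width: 0.0301
gripper_force: 0.0
```

```bash
python3 - <<'E'
from h import *
goto([.551,.346,.264],274)
for n,(c0,r0) in zip(("top","side"),((140,160),(270,180))):
    p=env.get_image(n); S=4; im=cv2.resize(p["color"][r0:r0+130,c0:c0+150][:,:,::-1],None,fx=S,fy=S,interpolation=cv2.INTER_CUBIC)
    cv2.imwrite("pics/a_%s.png"%n,im)
cv2.imwrite("pics/a.png",cv2.resize(np.hstack([cv2.imread("pics/a_top.png"),cv2.imread("pics/a_side.png")]),(800,347)))
E
```

```text
pos [0.5506 0.3446 0.3001] yaw -86.9 q [  22.   31.   48.   -0.  101. -162.] | az -0.9 shift cm [-0.14 -0.05  3.61]
```

View pics/a.png

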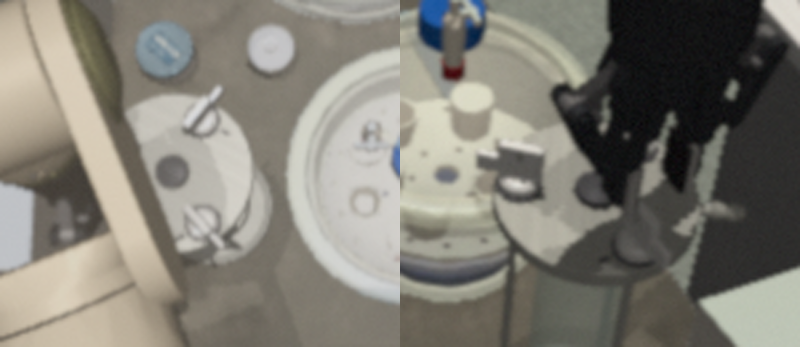

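The gripper stands over nut 1 in both views: in the side crop its fin is near (632,215), between the open fingers. I'll descend and close.

Call:
move_arm --pt "0 0 0 -0.1 0 1.2 -0.3" --pt "0 0 0 -0.1 0 2.4 -0.3" --pt "0 0 0 -0.1 0 3.6 -0.3" --pt "0 0 0 -0.1 0 3.6 -0.6" --pt "0 0 0 -0.1 0 3.6 -1" --squeeze 40

```text
time_s: 5.85
position: [0.5523, 0.3455, 0.2665]
tool_rot: [[0.046, -0.999, 0.004], [-0.999, -0.046, 0.0], [-0.0, -0.004, -1.0]]
ft_force: [7.0, 1.5, -7.0]
grip_width: 0.0057
gripper_force: 44.0
```

Call:
move_arm --pt "0 0 0 0 0 0 -1" --pt "0 0 0 0 0 0 -1" --pt "0 0 0 0 0 0 -1"

```text
time_s: 6.15
position: [0.5523, 0.3456, 0.2664]
tool_rot: [[0.046, -0.999, 0.004], [-0.999, -0.046, 0.001], [-0.001, -0.004, -1.0]]
ft_force: [6.6, 0.5, -4.7]
grip_width: 0.0058
gripper_force: 44.4
```

```bash
python3 - <<'E'
from h import *
o=goto([.551,.346,.264],274); print(o["ft_force"],o["wrist_torque"],o["grip_width"],o["gripper_force"])
E
```

```text
pos [0.5523 0.3456 0.2664] yaw -87.4 q [  22.   31.   52.   -0.   96. -161.] | az -1.4 shift cm [-0.05  0.13  0.24]
[ 6.6083017   0.48939885 -4.72641896] [ 0.04848168 -0.968093    0.02611642] 0.00583744894451145 44.41475808620453
```

Call:
move_arm --pt "0 0 3 0 -0.15 -0.1 -1" --pt "0 0 6 0 -0.15 -0.1 -1" --pt "0 0 9 0 -0.15 -0.1 -1" --pt "0 0 12 0 -0.15 -0.1 -1" --pt "0 0 12 0 -0.15 -0.1 -1" --squeeze 37

```text
time_s: 6.65
position: [0.5522, 0.3456, 0.2665]
tool_rot: [[-0.162, -0.987, -0.001], [-0.987, 0.162, -0.0], [0.001, 0.001, -1.0]]
ft_force: [-1.1, -0.9, -6.0]
grip_width: 0.0061
gripper_force: 44.2
```

```bash
cat >> h.py <<'E'
def st():
    o=goto([0,0,0],0); print(np.round(o["ft_force"],1),np.round(o["wrist_torque"],3),round(o["grip_width"],4),round(o["gripper_force"],1))
E
python3 -c "from h import *;st()"
```

```text
pos [0.5522 0.3456 0.2665] yaw -99.3 q [  22.   32.   52.   -0.   96. -149.] | az -99.3 shift cm [43.04 48.87 26.71]
[-1.1 -0.9 -6. ] [-0.072  0.127  0.122] 0.0061 44.2
```

Call:
move_arm --pt "0 0 6 0 0 0 -1" --pt "0 0 12 0 0 0 -1" --pt "0 0 18 0 0 0 -1" --pt "0 0 18 0 0 0 -1" --squeeze 34

```text
time_s: 7.05
position: [0.5519, 0.3458, 0.2664]
tool_rot: [[-0.458, -0.889, -0.001], [-0.889, 0.458, -0.0], [0.001, 0.001, -1.0]]
ft_force: [-2.4, -1.2, -5.9]
grip_width: 0.0058
gripper_force: 44.2
```

```bash
python3 -c "from h import *;st()"
```

```text
pos [0.5519 0.3458 0.2664] yaw -117.2 q [  22.   32.   52.    0.   96. -131.] | az -117.2 shift cm [55.98 33.23 26.71]
[-2.4 -1.2 -5.9] [0.012 0.446 0.181] 0.0058 44.2
```

Call:
move_arm --pt "0 0 8 0 0 0 -1" --pt "0 0 16 0 0 0 -1" --pt "0 0 24 0 0 0 -1" --pt "0 0 30 0 0 0 -1" --pt "0 0 30 0 0 0 -1"

```text
time_s: 7.55
position: [0.5516, 0.3462, 0.2665]
tool_rot: [[-0.839, -0.544, -0.001], [-0.544, 0.839, 0.001], [0.001, 0.001, -1.0]]
ft_force: [-4.4, 1.2, -5.4]
grip_width: 0.006
gripper_force: 44.3
```

```bash
python3 -c "from h import *;st()"
```

```text
pos [0.5516 0.3462 0.2665] yaw -147.1 q [  22.   32.   52.    0.   96. -101.] | az -147.1 shift cm [65.09  0.91 26.7 ]
[-4.4  1.2 -5.4] [0.443 0.855 0.132] 0.006 44.3
```

Call:
move_arm --pt "0 0 8 0 0 0 -1" --pt "0 0 16 0 0 0 -1" --pt "0 0 24 0 0 0 -1" --pt "0 0 30 0 0 0 -1" --pt "0 0 30 0 0 0 -1"

```text
time_s: 8.05
position: [0.5515, 0.3467, 0.2664]
tool_rot: [[-0.999, -0.052, -0.001], [-0.052, 0.999, 0.002], [0.001, 0.002, -1.0]]
ft_force: [-4.7, 4.6, -4.9]
grip_width: 0.0056
gripper_force: 44.3
```

```bash
python3 -c "from h import *;st()"
```

```text
pos [0.5515 0.3467 0.2664] yaw -177.0 q [ 22.  32.  52.   0.  96. -71.] | az -177.0 shift cm [ 56.86 -31.77  26.66]
[-4.7  4.6 -4.9] [0.86  0.732 0.167] 0.0056 44.3
```

Call:
move_arm --pt "0 0 6 0 0 0 -1" --pt "0 0 12 0 0 0 -1" --pt "0 0 18 0 0 0 -1" --pt "0 0 18 0 0 0 -1"

```text
time_s: 8.45
position: [0.5516, 0.347, 0.2665]
tool_rot: [[-0.966, 0.258, -0.001], [0.258, 0.966, 0.002], [0.001, 0.002, -1.0]]
ft_force: [-4.5, 5.6, -5.4]
grip_width: 0.0056
gripper_force: 44.2
```

```bash
python3 -c "from h import *;st()"
```

```text
pos [0.5516 0.347  0.2665] yaw 165.0 q [ 22.  32.  52.   0.  96. -53.] | az 165.0 shift cm [ 44.28 -47.83  26.62]
[-4.5  5.6 -5.4] [1.06  0.664 0.114] 0.0056 44.2
```

Call:
move_arm --pt "0 0 3 0 0 0 -1" --pt "0 0 3 0 0 0 -1" --pt "0 0 3 0 0 0 -0.3" --pt "0 0 3 0 0 0 -0.3" --pt "0 0 3 0 0 -3 -0.3"

```text
time_s: 8.95
position: [0.5519, 0.345, 0.2938]
tool_rot: [[-0.95, 0.311, -0.005], [0.311, 0.95, -0.003], [0.004, -0.004, -1.0]]
ft_force: [-0.4, 0.2, -0.1]
grip_width: 0.0299
gripper_force: 0.0
```

Call:
move_arm --pt "0 0 0 0 0 -4 -0.3" --pt "0 0 0 0 0 -7 -0.3" --pt "0 0 0 0 0 -7 -0.3"

```text
time_s: 9.25
position: [0.5531, 0.3456, 0.3721]
tool_rot: [[-0.95, 0.311, 0.01], [0.311, 0.95, 0.004], [-0.009, 0.007, -1.0]]
ft_force: [0.1, -0.7, 0.1]
grip_width: 0.0298
gripper_force: 0.0
```

```bash
python3 - <<'E'
from h import *
st()
for k in range(2): print(tip_angle(1,("side","top")))
p=env.get_image("side"); S=5
im=cv2.resize(p["color"][180:300,270:420][:,:,::-1],None,fx=S,fy=S,interpolation=cv2.INTER_CUBIC); cv2.imwrite("pics/b.png",im)
E
```

```text
pos [0.5531 0.3456 0.3721] yaw 161.9 q [ 22.  31.  37.  -0. 112. -50.] | az 161.9 shift cm [ 42.13 -50.29  36.51]
[ 0.1 -0.7  0.1] [-0.03   0.056 -0.014] 0.0298 0.0
[('side', 0.56, [(-93, 0.87), (-96, 0.87), (-99, 0.86), (-90, 0.86)]), ('top', None)]
[('side', None), ('top', None)]
```

View pics/b.png

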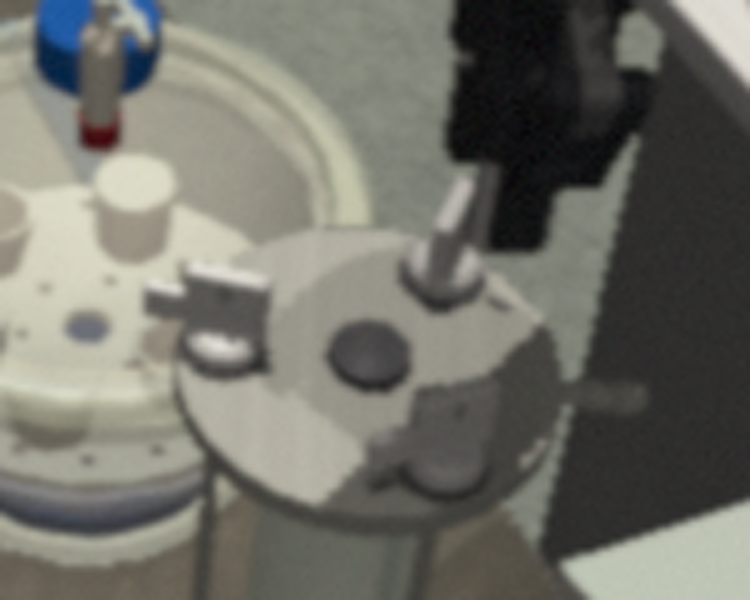

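```bash
python3 -c "
from h import *
goto([.597,.2763,.30],142)"
```

```text
pos [0.5522 0.3457 0.3657] yaw 161.8 q [ 22.  31.  37.  -0. 112. -50.] | az 19.8 shift cm [-6.43 -5.18  6.57]
```

Call:
move_arm --pt "0 0 7 -2.2 -1.7 0 -0.3" --pt "0 0 14 -4.4 -3.4 0 -0.3" --pt "0 0 19.8 -6.4 -5.2 1 -0.3" --pt "0 0 19.8 -6.4 -5.2 4 -0.3" --pt "0 0 19.8 -6.4 -5.2 6.5 -0.3"

```text
time_s: 10.2
position: [0.5971, 0.2754, 0.2998]
tool_rot: [[-0.787, 0.617, -0.001], [0.617, 0.787, -0.0], [0.0, -0.0, -1.0]]
ft_force: [0.0, 0.1, -0.1]
grip_width: 0.0301
gripper_force: 0.0
```

```bash
python3 - <<'E'
from h import *
goto([.597,.2763,.266],142)
print(tip_angle(1,("side",)),tip_angle(2))
im=[]
for n in ("top","side"):
    p=env.get_image(n); c0,r0=(140,150) if n=="top" else (270,180)
    im.append(cv2.resize(p["color"][r0:r0+120,c0:c0+150][:,:,::-1],(400,320),interpolation=cv2.INTER_CUBIC))
cv2.imwrite("pics/c.png",np.hstack(im))
E
```

```text
pos [0.5971 0.2754 0.2998] yaw 141.9 q [ 14.  32.  47.  -0. 102. -37.] | az -0.1 shift cm [0.06 0.07 3.38]
[('side', 0.76, [(-87, 0.84), (-84, 0.83), (-90, 0.83), (-93, 0.82)])] [('top', None), ('side', 0.9, [(-12, 0.78), (-15, 0.77), (-9, 0.77), (-6, 0.77)])]
```

View pics/c.png

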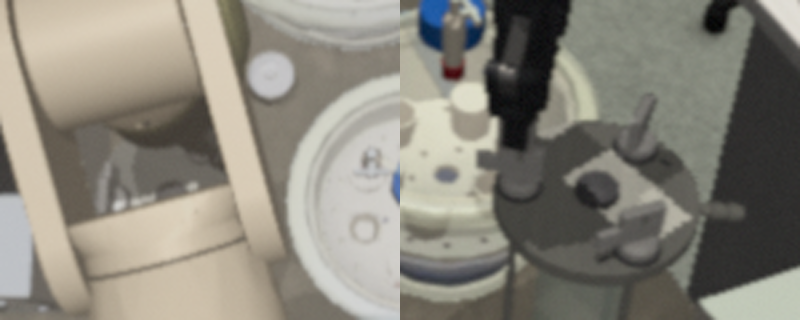

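Nut 1's nose lies along the rim (side crop, about (605,240)), and the image fit puts it at −87 to −96°. The gripper straddles nut 2 at (520,170), so I'll descend and grip.

Call:
move_arm --pt "0 0 0 0 0.1 1.2 -0.3" --pt "0 0 0 0 0.1 2.3 -0.3" --pt "0 0 0 0 0.1 3.3 -0.3" --pt "0 0 0 0 0.1 3.3 -0.6" --pt "0 0 0 0 0.1 3.3 -1" --squeeze 34

```text
time_s: 11.1
position: [0.5963, 0.2759, 0.2675]
tool_rot: [[-0.787, 0.616, -0.005], [0.616, 0.787, -0.003], [0.001, -0.005, -1.0]]
ft_force: [-6.3, -6.4, -0.2]
grip_width: 0.0061
gripper_force: 39.3
```

Call:
move_arm --pt "0 0 0 0 0 0 -1" --pt "0 0 0 0 0 0 -1"

```text
time_s: 11.3
position: [0.5963, 0.276, 0.2676]
tool_rot: [[-0.787, 0.616, -0.004], [0.617, 0.787, -0.003], [0.002, -0.005, -1.0]]
ft_force: [-6.2, -5.9, -3.9]
grip_width: 0.0062
gripper_force: 38.8
```

```bash
python3 -c "from h import *;st()"
```

```text
pos [0.5963 0.276  0.2676] yaw 141.9 q [ 15.  32.  51.  -0.  97. -37.] | az 141.9 shift cm [ 29.89 -58.36  27.1 ]
[-6.2 -5.9 -3.9] [-0.876  0.863  0.025] 0.0062 38.8
```

Call:
move_arm --pt "0 0 4 0 -0.15 0 -1" --pt "0 0 8 0 -0.15 0 -1" --pt "0 0 12 0 -0.15 0 -1" --pt "0 0 12 0 -0.15 0 -1"

```text
time_s: 11.7
position: [0.5962, 0.2758, 0.2676]
tool_rot: [[-0.642, 0.767, -0.002], [0.767, 0.642, -0.001], [0.001, -0.002, -1.0]]
ft_force: [-1.1, -1.1, -6.5]
grip_width: 0.006
gripper_force: 38.5
```

```bash
python3 -c "from h import *;st()"
```

```text
pos [0.5962 0.2758 0.2676] yaw 129.9 q [ 15.  32.  51.  -0.  97. -25.] | az 129.9 shift cm [ 17.12 -63.37  26.89]
[-1.1 -1.1 -6.5] [-0.133  0.032  0.096] 0.006 38.5
```

Call:
move_arm --pt "0 0 8 0 0 0 -1" --pt "0 0 16 0 0 0 -1" --pt "0 0 24 0 0 0 -1" --pt "0 0 28 0 0 0 -1" --pt "0 0 28 0 0 0 -1"

```text
time_s: 12.2
position: [0.5962, 0.2756, 0.2676]
tool_rot: [[-0.209, 0.978, -0.002], [0.978, 0.209, -0.001], [-0.001, -0.002, -1.0]]
ft_force: [-2.8, -2.2, -7.6]
grip_width: 0.0061
gripper_force: 38.5
```

```bash
python3 -c "from h import *;st()"
```

```text
pos [0.5962 0.2756 0.2676] yaw 102.1 q [15. 32. 51. -0. 97.  2.] | az 102.1 shift cm [-14.48 -64.01  26.9 ]
[-2.8 -2.2 -7.6] [-0.333  0.191  0.243] 0.0061 38.5
```

Call:
move_arm --pt "0 0 6 0 0 0 -1" --pt "0 0 12 0 0 0 -1" --pt "0 0 18 0 0 0 -1" --pt "0 0 20 0 0 0 -1" --pt "0 0 20 0 0 0 -1"

```text
time_s: 12.7
position: [0.5961, 0.2756, 0.2676]
tool_rot: [[0.137, 0.991, -0.002], [0.991, -0.137, -0.001], [-0.001, -0.002, -1.0]]
ft_force: [-3.1, -2.7, -8.6]
grip_width: 0.006
gripper_force: 38.4
```

```bash
python3 -c "from h import *;st()"
```

```text
pos [0.5961 0.2756 0.2676] yaw 82.1 q [15. 32. 51. -0. 97. 22.] | az 82.1 shift cm [-35.41 -55.23  26.92]
[-3.1 -2.7 -8.6] [-0.516  0.325  0.327] 0.006 38.4
```

Call:
move_arm --pt "0 0 6 0 0 0 -1" --pt "0 0 12 0 0 0 -1" --pt "0 0 18 0 0 0 -1" --pt "0 0 19 0 0 0 -1" --pt "0 0 19 0 0 0 -1"

```text
time_s: 13.2
position: [0.596, 0.2756, 0.2676]
tool_rot: [[0.451, 0.893, -0.002], [0.893, -0.451, -0.001], [-0.002, -0.002, -1.0]]
ft_force: [-4.0, -4.1, -8.7]
grip_width: 0.006
gripper_force: 38.3
```

```bash
python3 -c "from h import *;st()"
```

```text
pos [0.596  0.2756 0.2676] yaw 63.2 q [15. 32. 51. -0. 97. 41.] | az 63.2 shift cm [-51.41 -40.75  26.93]
[-4.  -4.1 -8.7] [-0.634  0.568  0.275] 0.006 38.3
```

Call:
move_arm --pt "0 0 6 0 0 0 -1" --pt "0 0 12 0 0 0 -1" --pt "0 0 18 0 0 0 -1" --pt "0 0 20 0 0 0 -1" --pt "0 0 20 0 0 0 -1"

```text
time_s: 13.7
position: [0.5959, 0.2756, 0.2677]
tool_rot: [[0.729, 0.684, -0.002], [0.684, -0.729, -0.001], [-0.003, -0.001, -1.0]]
ft_force: [-3.5, -3.3, -8.0]
grip_width: 0.0061
gripper_force: 38.2
```

```bash
python3 -c "from h import *;st()"
```

```text
pos [0.5959 0.2756 0.2677] yaw 43.2 q [15. 32. 51. -0. 97. 61.] | az 43.2 shift cm [-62.24 -20.67  26.94]
[-3.5 -3.3 -8. ] [-0.672  0.638  0.358] 0.0061 38.2
```

Call:
move_arm --pt "0 0 5 0 0 0 -1" --pt "0 0 10 0 0 0 -1" --pt "0 0 15 0 0 0 -1" --pt "0 0 19 0 0 0 -1" --pt "0 0 19 0 0 0 -1"

```text
time_s: 14.2
position: [0.5958, 0.2757, 0.2676]
tool_rot: [[0.913, 0.409, -0.003], [0.409, -0.913, -0.001], [-0.003, -0.0, -1.0]]
ft_force: [-5.5, -4.1, -8.6]
grip_width: 0.0059
gripper_force: 38.3
```

```bash
python3 -c "from h import *;st()"
```

```text
pos [0.5958 0.2757 0.2676] yaw 24.1 q [15. 32. 51. -0. 97. 80.] | az 24.1 shift cm [-65.57   0.79  26.95]
[-5.5 -4.1 -8.6] [-0.717  0.727  0.272] 0.0059 38.3
```

Call:
move_arm --pt "0 0 3 0 0 0 -1" --pt "0 0 3 0 0 0 -1" --pt "0 0 3 0 0 0 -0.1" --pt "0 0 3 0 0 0 -0.1" --pt "0 0 3 0 0 0 -0.1"

```text
time_s: 14.7
position: [0.597, 0.2762, 0.2697]
tool_rot: [[0.933, 0.36, 0.003], [0.36, -0.933, 0.001], [0.003, 0.0, -1.0]]
ft_force: [-0.1, -0.5, 0.4]
grip_width: 0.0382
gripper_force: 0.0
```

Call:
move_arm --pt "0 0 0 0 0 -4 -0.1" --pt "0 0 0 0 0 -8 -0.3" --pt "0 0 0 0 0 -8 -0.3"

```text
time_s: 15.0
position: [0.5974, 0.2763, 0.3553]
tool_rot: [[0.933, 0.359, 0.013], [0.359, -0.933, 0.003], [0.013, 0.001, -1.0]]
ft_force: [1.0, -0.6, 1.3]
grip_width: 0.0304
gripper_force: 0.0
```

```bash
python3 - <<'E'
from h import *
st()
print(tip_angle(1,("side",)),tip_angle(2,("side","top")),tip_angle(2,("side",)))
goto([.5145,.2721,.34],224)
E
```

```text
pos [0.5974 0.2763 0.3553] yaw 21.1 q [ 15.  31.  39.   0. 109.  83.] | az 21.1 shift cm [-66.13   4.28  34.68]
[ 1.  -0.6  1.3] [-0.004  0.044  0.023] 0.0304 0.0
[('side', 0.79, [(-84, 0.8), (-87, 0.8), (-81, 0.79), (-90, 0.78)])] [('side', 0.63, [(-87, 0.83), (-90, 0.82), (-93, 0.82), (-96, 0.82)]), ('top', 0.44, [(-102, 0.82), (-99, 0.81), (-105, 0.81), (-96, 0.81)])] [('side', 0.56, [(-93, 0.68), (-90, 0.68), (-87, 0.68), (-96, 0.68)])]
pos [0.5964 0.2759 0.3475] yaw 21.0 q [ 15.  32.  39.   0. 109.  84.] | az 157.0 shift cm [-7.78 -2.58  0.76]
```

Call:
move_arm --pt "0 0 -8.5 -2 -0.6 0 -0.3" --pt "0 0 -17 -4 -1.3 0 -0.3" --pt "0 0 -25 -6 -2 0 -0.3" --pt "0 0 -33 -7.8 -2.6 0 -0.3" --pt "0 0 -41 -7.8 -2.6 0 -0.3"

```text
time_s: 15.9
position: [0.5124, 0.2724, 0.3491]
tool_rot: [[0.464, 0.886, 0.0], [0.886, -0.464, 0.0], [0.0, 0.0, -1.0]]
ft_force: [0.0, -0.9, 0.4]
grip_width: 0.0301
gripper_force: 0.0
```

Call:
move_arm --pt "0 0 -8.5 0 0 0 -0.3" --pt "0 0 -17 0 0 0 -0.3" --pt "0 0 -25 0 0 0 -0.3" --pt "0 0 -33 0 0 0 -0.3" --pt "0 0 -41 0 0 0 -0.3"

```text
time_s: 16.4
position: [0.5142, 0.2723, 0.3479]
tool_rot: [[-0.23, 0.973, -0.001], [0.973, 0.23, -0.0], [-0.0, -0.001, -1.0]]
ft_force: [-0.2, -0.2, 0.2]
grip_width: 0.0298
gripper_force: 0.0
```

Call:
move_arm --pt "0 0 -8.5 0 0 0 -0.3" --pt "0 0 -17 0 0 0 -0.3" --pt "0 0 -25 0 0 0 -0.3" --pt "0 0 -33 0 0 0 -0.3" --pt "0 0 -41 0 0 0 -0.3"

```text
time_s: 16.9
position: [0.5143, 0.2722, 0.348]
tool_rot: [[-0.812, 0.583, -0.001], [0.583, 0.812, -0.0], [0.0, -0.0, -1.0]]
ft_force: [0.7, -0.0, -1.1]
grip_width: 0.0298
gripper_force: 0.0
```

Call:
move_arm --pt "0 0 -8.5 0 0 0 -0.3" --pt "0 0 -17 0 0 0 -0.3" --pt "0 0 -25 0 0 0 -0.3" --pt "0 0 -33 0 0 0 -0.3" --pt "0 0 -41 0 0 0 -0.3"

```text
time_s: 17.4
position: [0.5142, 0.2723, 0.3479]
tool_rot: [[-0.996, -0.093, -0.001], [-0.093, 0.996, -0.0], [0.001, -0.0, -1.0]]
ft_force: [-0.1, 0.1, -0.0]
grip_width: 0.0299
gripper_force: 0.0
```

```bash
python3 - <<'E'
from h import *
goto([.514,.2718,.30],224)
for i in (1,2,3): print(i,tip_angle(i))
E
```

```text
pos [0.5142 0.2723 0.3479] yaw -174.7 q [ 16.  22.  54.   0. 103. -79.] | az -38.7 shift cm [ 0.02 -0.04  4.79]
1 [('top', None), ('side', 0.86, [(-87, 0.84), (-90, 0.83), (-93, 0.82), (-84, 0.82)])]
2 [('top', None), ('side', 0.73, [(-93, 0.76), (-90, 0.75), (-87, 0.75), (-96, 0.75)])]
3 [('top', None), ('side', 0.57, [(15, 0.79), (12, 0.79), (18, 0.78), (9, 0.77)])]
```

Call:
move_arm --pt "0 0 -8 0 0 0 -0.3" --pt "0 0 -16 0 0 0 -0.3" --pt "0 0 -24 0 0 1 -0.3" --pt "0 0 -32 0 0 3 -0.3" --pt "0 0 -39 0 0 4.8 -0.3"

```text
time_s: 18.5
position: [0.5143, 0.2723, 0.2997]
tool_rot: [[-0.716, -0.698, 0.0], [-0.698, 0.716, 0.0], [-0.0, -0.0, -1.0]]
ft_force: [0.9, -0.3, -0.1]
grip_width: 0.0297
gripper_force: 0.0
```

```bash
python3 - <<'E'
from h import *
goto([.514,.2718,.267],224)
im=[]
for n in ("top","side"):
    p=env.get_image(n); c0,r0=(140,150) if n=="top" else (270,180)
    im.append(cv2.resize(p["color"][r0:r0+120,c0:c0+150][:,:,::-1],(400,320),interpolation=cv2.INTER_CUBIC))
cv2.imwrite("pics/d.png",np.hstack(im))
E
```

```text
pos [0.5143 0.2723 0.2997] yaw -135.7 q [  16.   23.   61.    0.   96. -118.] | az 0.3 shift cm [ 0.05 -0.01  3.27]
```

View pics/d.png

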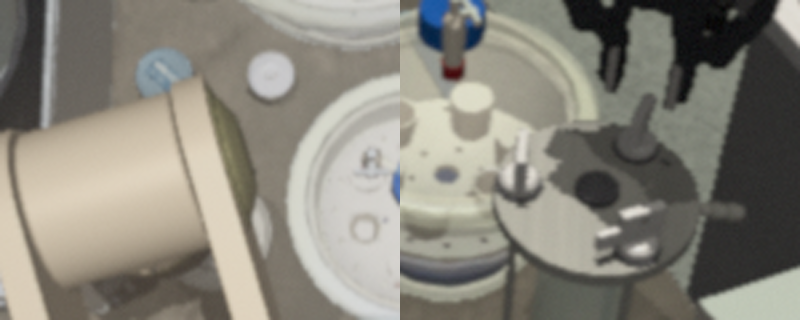

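Nuts 1 and 2 lie along the rim. The fingertips at (612,85) and (678,100) bracket nut 3's fin top at (650,100), so I'll descend.

Call:
move_arm --pt "0 0 0 0 0 1.2 -0.3" --pt "0 0 0 0 0 2.3 -0.3" --pt "0 0 0 0 0 3.2 -0.3" --pt "0 0 0 0 0 3.2 -0.6" --pt "0 0 0 0 0 3.2 -1" --squeeze 34

```text
time_s: 19.1
position: [0.513, 0.2734, 0.2683]
tool_rot: [[-0.719, -0.695, -0.004], [-0.695, 0.719, 0.003], [0.001, 0.005, -1.0]]
ft_force: [-4.8, 5.0, 1.0]
grip_width: 0.0062
gripper_force: 39.0
```

Call:
move_arm --pt "0 0 0 0 0 0 -1" --pt "0 0 0 0 0 0 -1"

```text
time_s: 19.3
position: [0.513, 0.2734, 0.2683]
tool_rot: [[-0.719, -0.695, -0.003], [-0.695, 0.719, 0.002], [0.001, 0.003, -1.0]]
ft_force: [-6.1, 4.3, -2.9]
grip_width: 0.0062
gripper_force: 38.6
```

```bash
python3 -c "from h import *;st()"
```

```text
pos [0.513  0.2734 0.2683] yaw -136.0 q [  16.   24.   65.    0.   91. -118.] | az -136.0 shift cm [55.86 15.91 26.94]
[-6.1  4.3 -2.9] [0.805 0.916 0.01 ] 0.0062 38.6
```

Call:
move_arm --pt "0 0 4 0 0.15 0 -1" --pt "0 0 8 0 0.15 0 -1" --pt "0 0 12 0 0.15 0 -1" --pt "0 0 12 0 0.15 0 -1"

```text
time_s: 19.7
position: [0.5129, 0.2735, 0.2683]
tool_rot: [[-0.849, -0.529, -0.001], [-0.529, 0.849, 0.0], [0.001, 0.001, -1.0]]
ft_force: [-3.1, 1.0, -3.3]
grip_width: 0.0056
gripper_force: 38.4
```

```bash
python3 -c "from h import *;st()"
```

```text
pos [0.5129 0.2735 0.2683] yaw -148.1 q [  16.   24.   65.    0.   91. -106.] | az -148.1 shift cm [57.96  3.91 26.89]
[-3.1  1.  -3.3] [0.09  0.364 0.054] 0.0056 38.4
```

Call:
move_arm --pt "0 0 8 0 0 0 -1" --pt "0 0 16 0 0 0 -1" --pt "0 0 24 0 0 0 -1" --pt "0 0 28 0 0 0 -1" --pt "0 0 28 0 0 0 -1"

```text
time_s: 20.2
position: [0.5128, 0.2735, 0.2683]
tool_rot: [[-0.997, -0.071, -0.001], [-0.071, 0.997, 0.0], [0.001, 0.0, -1.0]]
ft_force: [-3.6, 0.8, -2.4]
grip_width: 0.0061
gripper_force: 38.5
```

```bash
python3 -c "from h import *;st()"
```

```text
pos [0.5128 0.2735 0.2683] yaw -175.9 q [ 16.  24.  65.   0.  91. -78.] | az -175.9 shift cm [ 53.06 -23.65  26.89]
[-3.6  0.8 -2.4] [0.111 0.604 0.154] 0.0061 38.5
```

Call:
move_arm --pt "0 0 8 0 0 0 -1" --pt "0 0 16 0 0 0 -1" --pt "0 0 24 0 0 0 -1" --pt "0 0 30 0 0 0 -1" --pt "0 0 30 0 0 0 -1"

```text
time_s: 20.7
position: [0.5128, 0.2735, 0.2683]
tool_rot: [[-0.9, 0.436, -0.001], [0.436, 0.9, 0.0], [0.001, -0.0, -1.0]]
ft_force: [-4.3, 1.7, -2.8]
grip_width: 0.0061
gripper_force: 38.6
```

```bash
python3 -c "from h import *;st()"
```

```text
pos [0.5128 0.2735 0.2683] yaw 154.1 q [ 16.  24.  65.   0.  91. -48.] | az 154.1 shift cm [ 34.17 -46.98  26.89]
[-4.3  1.7 -2.8] [0.217 0.805 0.213] 0.0061 38.6
```

Call:
move_arm --pt "0 0 8 0 0 0 -1" --pt "0 0 16 0 0 0 -1" --pt "0 0 24 0 0 0 -1" --pt "0 0 31 0 0 0 -1" --pt "0 0 31 0 0 0 -1"

```text
time_s: 21.2
position: [0.5128, 0.2736, 0.2683]
tool_rot: [[-0.547, 0.837, -0.001], [0.837, 0.547, 0.0], [0.001, -0.001, -1.0]]
ft_force: [-4.9, 2.0, -2.7]
grip_width: 0.006
gripper_force: 38.6
```

```bash
python3 -c "from h import *;st()"
```

```text
pos [0.5128 0.2736 0.2683] yaw 123.2 q [ 16.  24.  65.   0.  91. -17.] | az 123.2 shift cm [  5.14 -57.86  26.89]
[-4.9  2.  -2.7] [0.366 0.91  0.198] 0.006 38.6
```

Call:
move_arm --pt "0 0 6 0 0 0 -1" --pt "0 0 12 0 0 0 -1" --pt "0 0 12 0 0 0 -1"

```text
time_s: 21.5
position: [0.5128, 0.2736, 0.2683]
tool_rot: [[-0.362, 0.932, -0.001], [0.932, 0.362, 0.0], [0.001, -0.001, -1.0]]
ft_force: [-4.5, 2.6, -1.1]
grip_width: 0.0062
gripper_force: 38.6
```

```bash
python3 -c "from h import *;st()"
```

```text
pos [0.5128 0.2736 0.2683] yaw 111.2 q [16. 24. 65.  0. 91. -5.] | az 111.2 shift cm [ -6.96 -57.68  26.88]
[-4.5  2.6 -1.1] [0.404 0.931 0.211] 0.0062 38.6
```

Call:
move_arm --pt "0 0 6 0 0 0 -1" --pt "0 0 12 0 0 0 -1" --pt "0 0 12 0 0 0 -1"

```text
time_s: 21.8
position: [0.5128, 0.2737, 0.2683]
tool_rot: [[-0.161, 0.987, -0.001], [0.987, 0.161, 0.001], [0.001, -0.001, -1.0]]
ft_force: [-4.9, 2.8, -2.1]
grip_width: 0.006
gripper_force: 38.6
```

```bash
python3 -c "from h import *;st()"
```

```text
pos [0.5128 0.2737 0.2683] yaw 99.2 q [16. 24. 65.  0. 91.  7.] | az 99.2 shift cm [-18.81 -54.97  26.88]
[-4.9  2.8 -2.1] [0.437 0.93  0.236] 0.006 38.6
```

Call:
move_arm --pt "0 0 4 0 0 0 -1" --pt "0 0 4 0 0 0 -1" --pt "0 0 4 0 0 0 -0.2" --pt "0 0 4 0 0 0 -0.2" --pt "0 0 4 0 0 0 -0.2"

```text
time_s: 22.3
position: [0.5138, 0.2732, 0.2688]
tool_rot: [[-0.089, 0.996, 0.002], [0.996, 0.089, 0.0], [0.0, 0.002, -1.0]]
ft_force: [0.1, 0.2, -0.2]
grip_width: 0.0338
gripper_force: 0.0
```

Call:
move_arm --pt "0 0 0 0 0 -4 -0.2" --pt "0 0 0 0 0 -9 -0.2" --pt "0 0 0 0 0 -13 -0.2" --pt "0 0 0 0 0 -13 -0.2"

```text
time_s: 22.7
position: [0.5141, 0.2734, 0.4046]
tool_rot: [[-0.088, 0.996, 0.012], [0.996, 0.088, 0.003], [0.002, 0.012, -1.0]]
ft_force: [0.7, -0.2, 0.5]
grip_width: 0.034
gripper_force: 0.0
```

```bash
python3 -c "
from h import *
goto([.40,-.02,.40],95)"
```

```text
pos [0.5141 0.2734 0.4046] yaw 95.1 q [ 16.  22.  46.  -0. 111.  11.] | az 0.1 shift cm [-28.22 -13.96   0.23]
```

Call:
move_arm --pt "0 0 0 -4 -2 0 -0.2" --pt "0 0 0 -8 -4 0 -0.2" --pt "0 0 0 -12 -6 0 -0.2" --pt "0 0 0 -16 -8 0 -0.2" --pt "0 0 0 -20 -10 0 -0.2"

```text
time_s: 23.2
position: [0.4301, 0.0639, 0.3982]
tool_rot: [[-0.088, 0.996, 0.001], [0.996, 0.088, -0.0], [-0.0, 0.001, -1.0]]
ft_force: [1.3, -0.5, 0.2]
grip_width: 0.0343
gripper_force: 0.0
```

Call:
move_arm --pt "0 0 0 -3 -2 0 -0.2" --pt "0 0 0 -6 -3 0 -0.2" --pt "0 0 0 -8 -4 0 -0.2" --pt "0 0 0 -8 -4 0 -0.2"

```text
time_s: 23.6
position: [0.3976, -0.0197, 0.3983]
tool_rot: [[-0.084, 0.996, 0.0], [0.996, 0.084, -0.001], [-0.001, 0.0, -1.0]]
ft_force: [0.1, 0.5, 0.3]
grip_width: 0.0339
gripper_force: 0.0
```

```bash
python3 - <<'E'
from h import *
for i in (1,2,3): print(i,tip_angle(i))
im=[]
for n in ("top","side"):
    p=env.get_image(n); v=np.load("v.npy"); q=proj(p,[v[0],v[1],.26])[0]; c0,r0=int(q[0]-36),int(q[1]-36)
    a=cv2.resize(p["color"][r0:r0+72,c0:c0+72][:,:,::-1],(400,400),interpolation=cv2.INTER_CUBIC); S=400/72
    for i in(1,2,3):
        s=np.array(model(v)["seat%d"%i]); g=OUT(i)-np.pi/2
        for r in (.014,.028):
            w=proj(p,s+[r*np.cos(g),r*np.sin(g),.024])[0]; cv2.circle(a,tuple(int(z) for z in (w+.5-[c0,r0])*S),2,(0,0,255),-1)
    im.append(a)
cv2.imwrite("pics/e.png",np.hstack(im))
E
```

```text
1 [('top', 0.72, [(-93, 0.8), (-96, 0.8), (-90, 0.79), (-99, 0.79)]), ('side', 0.94, [(-87, 0.82), (-90, 0.81), (-84, 0.81), (-93, 0.8)])]
2 [('top', 0.43, [(-93, 0.86), (-90, 0.86), (-96, 0.84), (-87, 0.84)]), ('side', 0.62, [(-93, 0.76), (-90, 0.76), (-87, 0.75), (-96, 0.74)])]
3 [('top', 0.49, [(-90, 0.84), (-93, 0.83), (-96, 0.83), (-87, 0.82)]), ('side', 0.92, [(-96, 0.88), (-93, 0.88), (-99, 0.87), (-102, 0.87)])]
```

View pics/e.png

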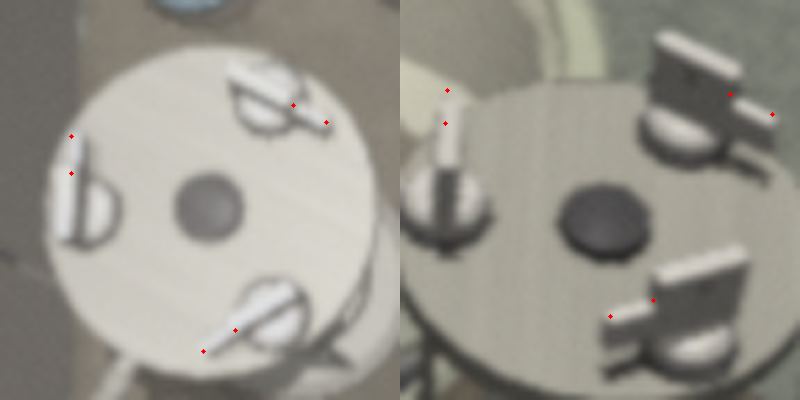

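All three noses line up with the points I predicted for pointing at the ticks, to within a few degrees. Handing in.

```bash
python3 -c "
from rig import env
print(env.close_job())"
```

```text
the job is handed in; nothing more can be done
None
```

The job is handed in: after release all three pointers rest along the rim at their ticks, within about 6° by the cameras (limit about 11°), after 24 s of the 72 s; the judge's verdict was not shown.

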